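# Index the water tester to its first vial and latch the reading arm down

### The job

On the water tester, turn the vial carousel clockwise (seen from above) by one place with its knob, so that the first vial clicks in under the raised reading arm. Then press the front end of the arm down until the latch holds it, let go and leave it down. Do not disturb the things standing around the tester.

Things in the scene. Friction and masses are not known exactly. Their poses are not given: they have to be found in the camera images.
- tester: white bench water tester fixed to the surface: base 250 x 245 x 20 mm with a vial carousel and a black reading arm. Origin: underside, below the carousel's axis; x to its back, y to the left seen from the front, z up. Base spans x -100..150, y -120..125 mm. The arm lies along x at y = -65 mm, its hinge at the back, its press pad at the front. A steel pawl stands at x -42, y -88 mm, 122 mm tall
- carousel (a joint): turn of the carousel in rad, growing CLOCKWISE seen from above. A sprung roller in its notched rim holds it at every multiple of 1.047; it starts at 0, where the place under the reading arm is empty; at 1.047 the first vial stands there. About 0.2 N m carries it to the next detent; let go within 0.3 rad of a detent, it springs into it
- station (a point): fixed point where the cap of a vial under the reading arm has its top centre, 78 mm above the surface, 65 mm from the carousel's axis. The carousel is a grey six-petalled plate 170 mm across, its top 32 mm up, with a place on each petal, 60 degrees apart; three places hold glass vials with white caps, 26 mm across, three are empty black rounds
- knob (a point): middle of the carousel's black bar knob, on its axis, 116 mm above the surface. The bar is 46 mm long (this point's x axis), 14 mm thick (y), 32 mm tall (100 to 132 mm above the surface), on an 18 mm stem, and turns with the carousel. From start to one place on it stays within 30 degrees of the tester's y axis, so fingers close roughly along the tester's x, clear of the arm
- reading_arm (a joint): angle of the sprung reading arm in rad: 0 raised (28 degrees above level), 0.5 level and fully down at its stop. It springs back unless pressed past the pawl: the pad takes about 2 N at first, about 11 N where the pawl is met at 0.32 rad, then less; beyond about 0.46 rad the pawl pulls it down and holds it at about 0.5 with the hand removed
- reading_pivot (a point): the arm's hinge axis in the arm's mid plane (a steel pin along the tester's y), 100 mm above the surface, 100 mm behind the carousel's axis, fixed to the tester
- pad (a point): centre of the top face of the arm's press pad, 50 mm along the arm (x), 40 mm across (y), with fine rubber ribs; 200 mm from the hinge along the arm and 9 mm above its mid line; z is normal to the face. About 204 mm above the surface when raised, 109 mm when down; it swings in an arc about the hinge, some 20 mm towards the front on its way down
- jar: open clear glass specimen jar, 60 mm across, 85 mm tall, standing beside the tester; bystander; origin at the centre of its underside
- cave: white ceramic fish cave, an arch 90 x 110 x 72 mm; bystander; origin at the centre of its underside
- clip: small blue suction cup with a clip on top, 44 mm across, 36 mm tall, in front of the tester; bystander; origin at the centre of its underside
- scoop: small orange plastic scoop lying flat, about 125 mm long and 22 mm high, beside the tester; bystander; origin under the centre of its bowl
- reagent: white reagent bottle, 44 mm across, 100 mm tall; bystander; origin at the centre of its underside
- food_tub: clear food tub with lid, 72 mm across, 85 mm tall; bystander; origin at the centre of its underside

How it is judged:
By the outcome, as a careful person would: the job done as asked, in the order asked, and still so for the second after the job is handed in, with the robot touching nothing.
It also fails if it takes over 48 s, if anything falls off the work surface, if the arm or the gripper's body presses on something with over 40 N, if the wrist force passes 120 N, or if a joint passes its speed limit or range.

### The arm

A 6-joint arm with a two-finger parallel gripper is mounted at the origin on the work surface. World frame = base frame: x ahead of the robot, y to its left, z up, the work surface at z = 0. Lengths are in m, angles in rad, forces in N, time in s.
With the tool pointing down it reaches from about 0.35 to 0.85 m from the base axis. Payload 8.1 kg.
Tool frame: the origin (TCP) lies on the centre line of the jaws, within the pads' length; the fingertips stand 17 mm ahead of it and the grasp point (between the pads) lies 2 mm behind it; z points along the fingers, y is the line along which they close (so a half turn about z gives the same grasp; the last joint's range is limited). The gripper opens to 93 mm and grips with 3 to 60 N. Pads are 15 mm wide; open, the fingers measure 128 mm over their backs; the gripper's body (75 mm by 188 mm) begins 65 mm behind the grasp point.
Start: joints at [-1.203, 0.13, 1.488, -0, 1.523, -0.085], TCP at [0.263, -0.54, 0.236] pointing down, gripper open.
Joint ranges: [-2.96, 2.96], [-0.89, 2.26], [0.02, 2.5], [-1.34, 4.48], [0, 2.73], [-2.66, 2.66]. Speed limits (rad/s): [2.39, 2.39, 2.79, 3.14, 3.14, 3.14].

### API

Orientations are given as a rotation vector (axis times angle).
In Python, from plant import telemetry, viewer, order gives the robot as it stands.
- The arm moves only by the tool send_rows, never from a script. Its argument "plan" is a list that holds one entry, the list of rows, each a list of 5 numbers: the closure, from -1 (fully open) to 1 (shut), then the shift along the world's x, y, z normalised to -1 to 1, where 1 is 0.2 m, then the turn about the world's z normalised to -1 to 1, where 1 is 60 degrees. A call has 1 to 20 rows; each row is the pose to reach, as a shift and turn from the pose commanded when the call began; what a row does not reach only later rows make up. A row lasts 1/12 s, in which the tool goes at most 41.7 mm and 7.16 degrees, less where a joint would pass 70% of its speed; a pose out of reach is approached as far as the arm can. A call with a number of a shift or a turn outside -1 to 1 is refused whole. A call with a gripper value outside its range is refused whole. The fingers move at their own pace and stop on an object; "force" is the grip in N (left out, the last holds). Time passes only in rows, so rows that repeat a pose let the fingers close. It gives the time, the measured TCP pose, the force, the opening and the grip force at its end, in the units of the state.
- telemetry.read_state(): the state, without advancing time (a new reading comes with each control period).
- viewer.read_camera(name): name is "side" or "top"; returns (picture, depth): 480x640x3 uint8, blue, green, red; 480x640 float32, m along the optical axis (not along the pixel's ray), 0 where there is no reading.
- viewer.calibration(name): a dict with "camera_matrix" (3x3 intrinsics, pixels), "extrinsics" (4x4, takes a point from camera to world coordinates). Camera axes: x right, y up, looking along -z (the intrinsics and any distortion apply to the point x, -y, -z); pixel columns grow to the right and rows downward; lengths in m; the calibration is good to about 2 mm. A picture is of the moment at which its call begins. calibration takes no time and is no camera call.
- order.close_job(): hands the job in; it is judged then, once.
The state is a dict: "t": time; "q": joint angles; "dq": joint speeds; "joint_torque": joint torques, N m; "tool_pos": TCP position; "orientation": TCP orientation; "force": force on the tool from outside, world axes, zero at the start; "wrist_torque": the same for the moment, N m; "opening": finger opening in m; "gripper_force": force on a finger pad.
Only numpy, scipy, OpenCV 4.12 (cv2) and the standard library are available. Lean on these libraries where they do the work, as an engineer would, in place of code of your own. Each camera call takes 0.05 s, during which the arm holds its last target. There are 200 camera calls.

## Working session

There is one attempt and no reset: what is moved stays moved. The work goes in short steps, Python scripts to look and compute and a tool call to move; the robot and the scene stay as the last step left them, time stands still between calls to the robot, and variables do not carry over. Pictures are saved under pics/ and viewed, at most 10 in all, crops included, and the job is handed in when it is done.

Besides the shell and the picture viewer there is one more tool, called after "Call:" by a JSON object that holds its "method" and its "body". send_rows: Moves the arm, as the interface text tells. Scaled input: -1 to 1 covers 0.2 m each way for a shift and 60 degrees each way for a turn. Its arguments: {"type":"object","properties":{"plan":{"type":"array"},"force":{"type":"number"}},"required":["plan"]}

```bash
mkdir -p pics
cat > h.py <<'E'
import numpy as np,cv2
from plant import telemetry,viewer,order
def cloud(n):
    im,d=viewer.read_camera(n);c=viewer.calibration(n);K=np.array(c["camera_matrix"]);T=np.array(c["extrinsics"])
    v,u=np.mgrid[:480,:640]
    P=np.stack([(u-K[0,2])/K[0,0]*d,-(v-K[1,2])/K[1,1]*d,-d],-1)
    W=P@T[:3,:3].T+T[:3,3]; W[d==0]=np.nan
    return im,W,c
E
python3 - <<'E'
from h import *
print(telemetry.read_state())
for n in("side","top"):
    im,W,c=cloud(n);cv2.imwrite(f"pics/{n}0.png",im);np.save(n+"0.npy",W);print(c)
E
```

```text
{'t': 0.0, 'q': array([-1.20339152e+00,  1.31132183e-01,  1.48926947e+00,  1.77699547e-05,
        1.52296918e+00, -8.54174870e-02]), 'dq': array([ 8.76513268e-04, -1.19392209e-03,  3.38708728e-04, -4.17960737e-05,
       -5.67316219e-04,  3.29042308e-06]), 'joint_torque': array([-1.89327569e-03, -5.59835172e+01, -4.91766858e+01,  7.66878971e-02,
        3.50643753e-02, -1.63457521e-04]), 'tool_pos': array([ 0.26233101, -0.53903182,  0.2346101 ]), 'orientation': array([-3.05969612e+00, -7.04833010e-01,  3.64707095e-04]), 'force': array([-0.15357231, -0.70975763,  0.20492351]), 'wrist_torque': array([-0.00819131, -0.00215531,  0.03895231]), 'gripper_force': 0.0, 'opening': 0.0930163321328639}
{'camera_matrix': array([[589.57008024,   0.        , 313.52069502],
       [  0.        , 589.57008024, 241.27256237],
       [  0.        ,   0.        ,   1.        ]]), 'extrinsics': array([[ 0.98837467,  0.09342125, -0.11994991,  0.30512951],
       [-0.15132145,  0.52795632, -0.83568172, -1.56304305],
       [-0.01474212,  0.84411764,  0.53595529,  1.14675028],
       [ 0.        ,  0.        ,  0.        ,  1.        ]])}
{'camera_matrix': array([[510.54255916,   0.        , 326.03620829],
       [  0.        , 510.54255916, 229.99177496],
       [  0.        ,   0.        ,   1.        ]]), 'extrinsics': array([[-7.49554809e-04,  9.80321712e-01, -1.97405116e-01,
         2.96111651e-01],
       [-9.99971717e-01,  7.42511898e-04,  7.48427484e-03,
        -2.67910038e-03],
       [ 7.48357277e-03,  1.97405143e-01,  9.80293428e-01,
         1.41845385e+00],
       [ 0.00000000e+00,  0.00000000e+00,  0.00000000e+00,
         1.00000000e+00]])}
```

View pics/top0.png

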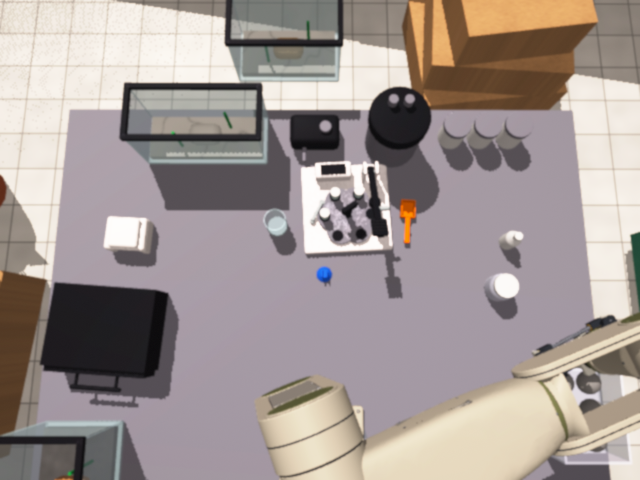

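View pics/side0.png

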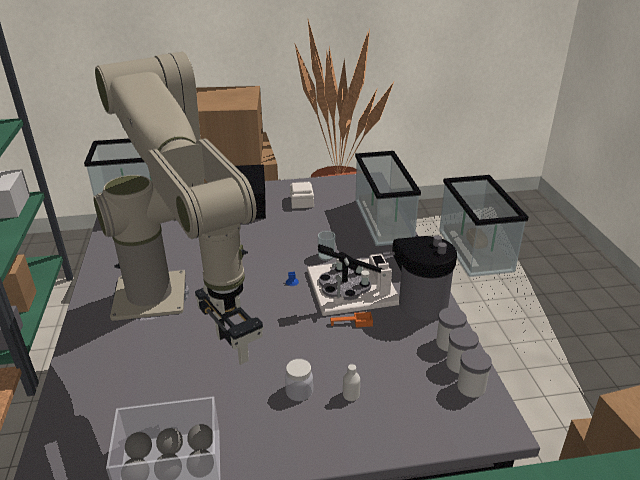

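Run:
```python
from h import *
W=np.load("top0.npy");im=cv2.imread("pics/top0.png")
cv2.imwrite("pics/crop0.png",cv2.resize(im[145:295,250:430],None,fx=4,fy=4,interpolation=cv2.INTER_CUBIC))
R=W[150:265,290:405].reshape(-1,3);ok=~np.isnan(R[:,0]);R=R[ok]
b=R[(R[:,2]>.012)&(R[:,2]<.026)]
print("base",cv2.minAreaRect((b[:,:2]*1000).astype(np.float32)),len(b))
v,u=np.mgrid[:480,:640]
m=(W[...,2]>.085)&(u>295)&(u<400)&(v>155)&(v<262)
n,l,s,c=cv2.connectedComponentsWithStats(m.astype(np.uint8))
for i in range(1,n):
    p=W[l==i]
    if len(p)>8: print(s[i],p.mean(0).round(4),p.min(0).round(3),p.max(0).round(3),cv2.minAreaRect((p[:,:2]*1000).astype(np.float32)))
```

```text
base ((665.2589111328125, -78.02781677246094), (291.46502685546875, 332.1546630859375), 2.911541223526001) 3348
[386 156  14   3  30] [ 0.767  -0.1968  0.0937] [ 0.764 -0.213  0.085] [ 0.772 -0.178  0.105] ((767.5224609375, -195.34808349609375), (35.98402404785156, 5.404160022735596), 84.0315170288086)
[363 161  28  76 884] [ 0.6259 -0.1391  0.1616] [ 0.525 -0.174  0.086] [ 0.749 -0.112  0.22 ] ((637.4501953125, -144.86520385742188), (225.1606903076172, 55.0883674621582), 3.6502370834350586)
[342 200  17  15 133] [ 0.6174 -0.0742  0.1271] [ 0.602 -0.096  0.093] [ 0.634 -0.054  0.138] ((618.4437255859375, -74.44842529296875), (16.706459045410156, 45.59366989135742), 31.74420738220215)
```

View pics/crop0.png

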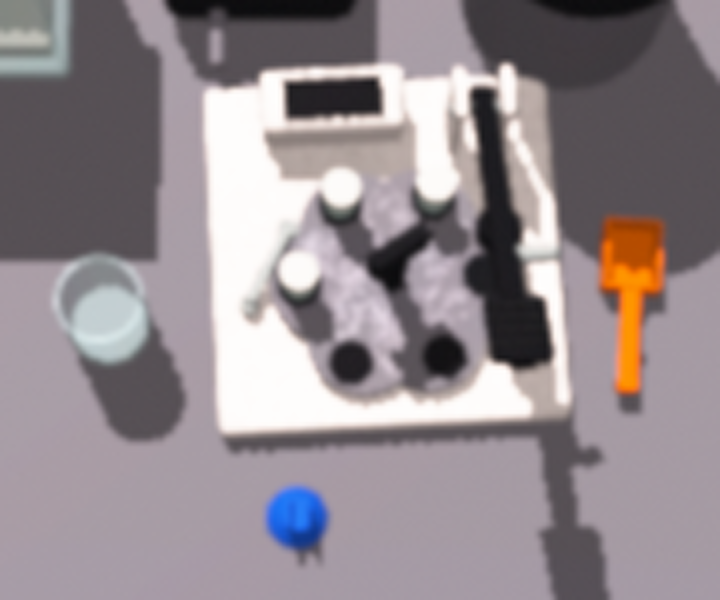

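The top crop shows the bar knob at crop (400,252), slanting up to the right. The raised reading arm runs from (487,90) to its pad at (520,330). The jar is at (103,305), the clip at (297,517) and the scoop at (630,300). I'll refine the knob, yaw and pad numbers next.

Run:
```python
from h import *
for n in("top","side"):
    W=np.load(n+"0.npy");P=W.reshape(-1,3);P=P[~np.isnan(P[:,0])]
    k=P[(np.hypot(P[:,0]-.618,P[:,1]+.0745)<.032)&(P[:,2]>.127)&(P[:,2]<.145)]
    k2=k
    print(n,"knob",len(k),k.mean(0).round(4),cv2.minAreaRect((k[:,:2]*1000).astype(np.float32)))
    a=P[(P[:,0]>.52)&(P[:,0]<.73)&(P[:,1]<-.105)&(P[:,1]>-.18)&(P[:,2]>.115)&(P[:,2]<.25)]
    for x in np.arange(.52,.73,.02):
        s=a[abs(a[:,0]-x)<.01]
        if len(s):print(x.round(2),len(s),"y",s[:,1].min().round(3),s[:,1].max().round(3),"z95",np.percentile(s[:,2],95).round(3))
    d=P[(P[:,0]>.70)&(P[:,0]<.78)&(P[:,1]>-.11)&(P[:,1]<.0)]; print("display z",np.percentile(d[:,2],98))
W=np.load("top0.npy");b=W[(abs(W[...,2]-.02)<.006)]
b=b[(b[:,0]>.45)&(b[:,0]<.8)&(b[:,1]>-.23)&(b[:,1]<.08)]
# front edge and left edge fits
ys=np.arange(-.17,.03,.01);f=[b[abs(b[:,1]-y)<.005][:,0].min() for y in ys]
print("front",np.degrees(np.arctan(-np.polyfit(ys,f,1)[0])),np.polyval(np.polyfit(ys,f,1),-.0745))
xs=np.arange(.54,.75,.01);f=[np.percentile(b[abs(b[:,0]-x)<.005][:,1],99.5) for x in xs]
print("left",np.degrees(np.arctan(np.polyfit(xs,f,1)[0])),np.polyval(np.polyfit(xs,f,1),.618))
```

```text
top knob 93 [ 0.6191 -0.0739  0.1329] ((619.494384765625, -73.86509704589844), (14.732851028442383, 45.372676849365234), 36.74272155761719)
0.52 35 y -0.161 -0.125 z95 0.216
0.54 127 y -0.163 -0.123 z95 0.218
0.56 111 y -0.162 -0.122 z95 0.207
0.58 60 y -0.16 -0.128 z95 0.195
0.6 90 y -0.174 -0.131 z95 0.181
0.62 74 y -0.154 -0.123 z95 0.169
0.64 67 y -0.155 -0.123 z95 0.158
0.66 44 y -0.147 -0.128 z95 0.148
0.68 43 y -0.144 -0.127 z95 0.138
0.7 43 y -0.143 -0.126 z95 0.128
0.72 24 y -0.152 -0.114 z95 0.122
display z 0.070226735814497
side knob 22 [ 0.6154 -0.071   0.1314] ((617.701416015625, -72.1446533203125), (16.988651275634766, 43.93593978881836), 41.84181594848633)
0.52 30 y -0.165 -0.124 z95 0.216
0.54 57 y -0.169 -0.124 z95 0.215
0.56 58 y -0.174 -0.124 z95 0.202
0.58 59 y -0.176 -0.128 z95 0.186
0.6 53 y -0.174 -0.126 z95 0.176
0.62 76 y -0.159 -0.131 z95 0.163
0.64 44 y -0.155 -0.128 z95 0.154
0.66 36 y -0.153 -0.122 z95 0.142
0.68 37 y -0.149 -0.129 z95 0.133
0.7 13 y -0.144 -0.123 z95 0.121
0.72 12 y -0.156 -0.119 z95 0.119
display z 0.069066553747752
front 13.605418857904207 0.510327566819618
left 3.0580427552211353 0.049105992860251614
```

Call:
{"method": "send_rows", "body": {"plan": [[[-1,0,0,0.2,0],[-1,0.1,0.1,0.35,0.05],[-1,0.9,1,0.35,0.5],[-1,0.9,1,0.35,0.5],[-1,0.9,1,0.35,0.5],[-1,0.9,1,0.35,0.5],[-1,0.9,1,0.35,0.5],[-1,0.9,1,0.35,0.5],[-1,0.9,1,0.35,0.5],[-1,0.9,1,0.35,0.5],[-1,0.9,1,0.35,0.5]]]}}

```text
t: 1.02
tool_pos: [0.4422, -0.3396, 0.3052]
orientation: [-2.774, -1.474, 0.001]
force: [-0.1, 0.0, 0.6]
opening: 0.0931
gripper_force: 0.0
```

Call:
{"method": "send_rows", "body": {"plan": [[[-1,0.88,1,0,0.6],[-1,0.88,1,0,0.6],[-1,0.88,1,0,0.6],[-1,0.88,1,0,0.6],[-1,0.88,1,0,0.6],[-1,0.88,1,0,0.6],[-1,0.88,1,0,0.6],[-1,0.88,1,0,0.6],[-1,0.88,1,0,0.6],[-1,0.88,1,0,0.6]]]}}

```text
t: 1.85
tool_pos: [0.6177, -0.1416, 0.3054]
orientation: [-2.186, -2.256, 0.002]
force: [-0.9, 0.2, 0.4]
opening: 0.0928
gripper_force: 0.0
```

```bash
cat >> h.py <<'E'
from scipy.spatial.transform import Rotation as Ro
def st():
    s=telemetry.read_state();R=Ro.from_rotvec(s["orientation"]).as_matrix()
    print("t",s["t"],"p",s["tool_pos"].round(4),"close ang",np.degrees(np.arctan2(R[1,1],R[0,1])).round(1),"z",R[:,2].round(3),"F",s["force"].round(1),"M",s["wrist_torque"].round(2),"op",s["opening"],s["gripper_force"],"q",s["q"].round(2))
E
python3 -c "from h import *;st()"
```

```text
t 1.85 p [ 0.6177 -0.1416  0.3054] close ang 1.8 z [-0.001 -0.001 -1.   ] F [-0.9  0.2  0.4] M [-0.06 -0.02  0.05] op 0.09279130792194268 0.0 q [-0.31  0.21  1.28 -0.    1.66 -0.34]
```

Call:
{"method": "send_rows", "body": {"plan": [[[-1,0,0.33,0,0],[-1,0,0.33,0,0],[-1,0,0.33,0,0],[-1,0,0.33,0,0],[-1,0,0.33,-0.15,0],[-1,0,0.33,-0.3,0],[-1,0,0.33,-0.45,0],[-1,0,0.33,-0.6,0],[-1,0,0.33,-0.75,0],[-1,0,0.33,-0.75,0],[-1,0,0.33,-0.75,0]]]}}

```text
t: 2.77
tool_pos: [0.6167, -0.0753, 0.154]
orientation: [-2.184, -2.254, 0.004]
force: [-0.1, -0.3, -0.3]
opening: 0.093
gripper_force: 0.0
```

Run:
```python
from h import *
st()
a=viewer.read_camera("top")[0];b=viewer.read_camera("side")[0]
A=cv2.resize(a[130:280,260:440],(480,400));B=cv2.resize(b[170:330,240:432],(480,400))
cv2.imwrite("pics/p1.png",cv2.resize(np.hstack([A,B]),(800,333)))
```

```text
t 2.7667 p [ 0.6167 -0.0753  0.154 ] close ang 1.8 z [-0.004  0.    -1.   ] F [-0.1 -0.3 -0.3] M [-0.02 -0.06  0.02] op 0.09304317021387938 0.0 q [-0.2   0.24  1.51 -0.    1.39 -0.24]
```

View pics/p1.png

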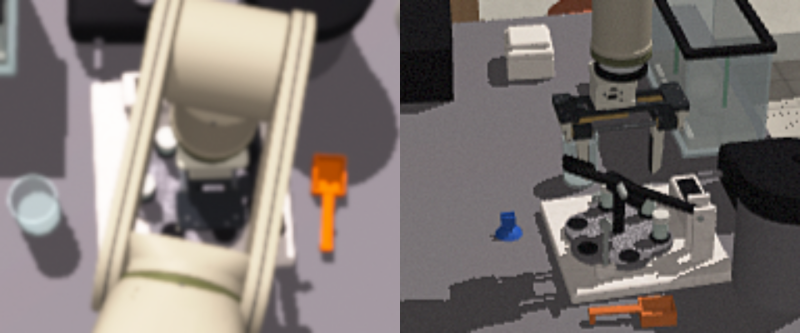

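The left half shows the gripper centred over the carousel. The right half shows the fingers at (575,130) and (655,140), straddling the knob and clear of the reading arm. I'll lower the last 34 mm and close.

Call:
{"method": "send_rows", "body": {"plan": [[[-1,0.01,0,-0.08,0],[-1,0.01,0,-0.16,0],[-1,0.01,0,-0.17,0],[-1,0.01,0,-0.17,0]]]}}

```text
t: 3.2
tool_pos: [0.6209, -0.0739, 0.1229]
orientation: [2.183, 2.258, 0.001]
force: [0.6, -0.0, -0.2]
opening: 0.0931
gripper_force: 0.0
```

Call:
{"method": "send_rows", "body": {"plan": [[[1,0,0,0,0],[1,0,0,0,0],[1,0,0,0,0],[1,0,0,0,0],[1,0,0,0,0],[1,0,0,0,0],[1,0,0,0,0],[1,0,0,0,0],[1,0,0,0,0],[1,0,0,0,0]]], "force": 30}}

```text
t: 4.03
tool_pos: [0.6205, -0.0735, 0.1216]
orientation: [-2.183, -2.259, 0.0]
force: [-0.1, -0.1, -0.9]
opening: 0.031
gripper_force: 0.0
```

```bash
python3 -c "from h import *;st()"
```

```text
t 4.0333 p [ 0.6205 -0.0735  0.1216] close ang 1.9 z [-0.  0. -1.] F [-0.1 -0.1 -0.9] M [-0.06 -0.09 -0.03] op 0.031002693501936372 0.0 q [-0.2   0.27  1.54  0.    1.33 -0.23]
```

Call:
{"method": "send_rows", "body": {"plan": [[[1,0,0,0,0],[1,0,0,0,0],[1,0,0,0,0],[1,0,0,0,0],[1,0,0,0,0],[1,0,0,0,0]]]}}

```text
t: 4.53
tool_pos: [0.6199, -0.0735, 0.1215]
orientation: [-2.182, -2.258, 0.002]
force: [-5.0, -0.5, 3.1]
opening: 0.0237
gripper_force: 24.4
```

```bash
python3 -c "from h import *;st()"
```

```text
t 4.5333 p [ 0.6199 -0.0735  0.1215] close ang 2.0 z [-0.002  0.    -1.   ] F [-5.  -0.5  3.1] M [-0.08  0.86  0.38] op 0.023663897744874506 24.43588110152632 q [-0.2   0.27  1.54 -0.    1.33 -0.23]
```

Call:
{"method": "send_rows", "body": {"plan": [[[1,0,0,0,0],[1,0,0,0,0],[1,0,0,0,0],[1,0,0,0,0],[1,0,0,0,0],[1,0,0,0,0]]], "force": 45}}

```text
t: 5.03
tool_pos: [0.6195, -0.0729, 0.1214]
orientation: [-2.181, -2.258, 0.002]
force: [-7.8, 2.1, 3.9]
opening: 0.0213
gripper_force: 36.2
```

```bash
python3 -c "from h import *;st()"
```

```text
t 5.0333 p [ 0.6195 -0.0729  0.1214] close ang 2.0 z [-0.003  0.001 -1.   ] F [-7.8  2.1  3.9] M [0.43 1.25 0.4 ] op 0.02129104129126171 36.223933312576264 q [-0.2   0.27  1.54  0.    1.33 -0.23]
```

Call:
{"method": "send_rows", "body": {"plan": [[[1,0,0,0,-0.05],[1,0,0,0,-0.1],[1,0,0,0,-0.15],[1,0,0,0,-0.2],[1,0,0,0,-0.25],[1,0,0,0,-0.3],[1,0,0,0,-0.35],[1,0,0,0,-0.4],[1,0,0,0,-0.45],[1,0,0,0,-0.5],[1,0,0,0,-0.5],[1,0,0,0,-0.5],[1,0,0,0,-0.5]]]}}

```text
t: 6.12
tool_pos: [0.6199, -0.0719, 0.1213]
orientation: [-2.691, -1.616, 0.0]
force: [-3.3, 6.5, 2.4]
opening: 0.0138
gripper_force: 46.1
```

```bash
python3 -c "from h import *;st()"
```

```text
t 6.1167 p [ 0.6199 -0.0719  0.1213] close ang -28.0 z [-0.002  0.002 -1.   ] F [-3.3  6.5  2.4] M [ 0.96  0.65 -0.01] op 0.013790107210188397 46.137186493724585 q [-0.2   0.27  1.54  0.    1.33  0.29]
```

Call:
{"method": "send_rows", "body": {"plan": [[[0,0,0,0,0],[0,0,0,0,0],[0,0,0,0,0],[0,0,0,0,0],[0,0,0,0,0],[0,0,0,0.1,0],[0,0,0,0.3,0],[0,0,0,0.5,0],[0,0,0,0.7,0],[0,0,0,0.9,0],[0,0,0,0.9,0],[0,0,0,0.9,0]]]}}

```text
t: 7.12
tool_pos: [0.6223, -0.074, 0.306]
orientation: [2.689, 1.614, 0.009]
force: [-0.2, -0.5, -0.5]
opening: 0.0467
gripper_force: 0.0
```

```bash
python3 -c "from h import *;st()"
```

```text
t 7.1167 p [ 0.6223 -0.074   0.306 ] close ang -28.1 z [ 0.008 -0.002 -1.   ] F [-0.2 -0.5 -0.5] M [-0.08 -0.05  0.05] op 0.04667143319251132 0.0 q [-0.2   0.18  1.31 -0.    1.65  0.29]
```

Call:
{"method": "send_rows", "body": {"plan": [[[1,-0.8,-1,0,-0.98],[1,-0.8,-1,0,-0.98],[1,-0.8,-1,0,-0.98],[1,-0.8,-1,0,-0.98],[1,-0.8,-1,0,-0.98],[1,-0.8,-1,0,-0.98],[1,-0.8,-1,0,-0.98],[1,-0.8,-1,0,-0.98],[1,-0.8,-1,0,-0.98],[1,-0.8,-1,0,-0.98],[1,-0.8,-1,0,-0.98],[1,-0.8,-1,0,-0.98]]], "force": 15}}

```text
t: 8.12
tool_pos: [0.4603, -0.2732, 0.3005]
orientation: [-3.139, -0.089, 0.002]
force: [0.8, 0.1, 0.2]
opening: 0.0008
gripper_force: 0.0
```

Run:
```python
from h import *
st()
im,W,_=cloud("top")
cv2.imwrite("pics/p2.png",cv2.resize(im[145:295,250:430],None,fx=4,fy=4,interpolation=cv2.INTER_CUBIC))
P=W.reshape(-1,3);P=P[~np.isnan(P[:,0])]
k=P[(np.hypot(P[:,0]-.618,P[:,1]+.0745)<.032)&(P[:,2]>.127)&(P[:,2]<.145)]
print(k.mean(0),cv2.minAreaRect((k[:,:2]*1000).astype(np.float32)))
a=P[(P[:,0]>.5)&(P[:,0]<.58)&(P[:,1]<-.105)&(P[:,1]>-.18)&(P[:,2]>.185)&(P[:,2]<.25)]
print(a.mean(0),a.min(0),a.max(0))
```

```text
t 8.1167 p [ 0.4603 -0.2732  0.3005] close ang -86.7 z [-0.001  0.001 -1.   ] F [0.8 0.1 0.2] M [ 0.01 -0.02 -0.04] op 0.0007894116155052647 0.0 q [-0.63 -0.06  1.57  0.    1.64  0.88]
[ 0.61919534 -0.07373715  0.13298003] ((619.5223999023438, -74.13531494140625), (45.784385681152344, 14.888458251953125), 60.5186882019043)
[ 0.54954805 -0.14236305  0.20576262] [ 0.52483461 -0.16329466  0.18529184] [ 0.57990117 -0.12193874  0.22014202]
```

View pics/p2.png

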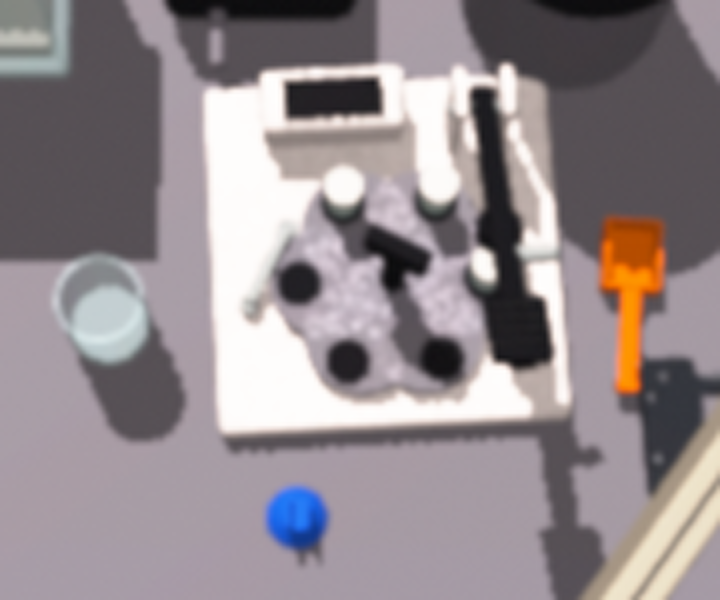

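Knob now at (397,250), turned 60° to slope down-right. A white cap is under the arm at (485,270), the surroundings are unchanged, and the arm is still raised with its pad at (520,330). Next is the press.

Call:
{"method": "send_rows", "body": {"plan": [[[1,0.44,0.65,0,0],[1,0.44,0.65,0,0],[1,0.44,0.65,0,0],[1,0.44,0.65,0,0],[1,0.44,0.65,-0.1,0],[1,0.44,0.65,-0.2,0],[1,0.44,0.65,-0.3,0],[1,0.44,0.65,-0.3,0],[1,0.44,0.65,-0.3,0]]]}}

```text
t: 8.92
tool_pos: [0.5477, -0.1429, 0.2404]
orientation: [-3.139, -0.088, 0.005]
force: [1.4, 0.4, -0.1]
opening: 0.0009
gripper_force: 0.0
```

```bash
python3 -c "from h import *;st()"
```

```text
t 8.9167 p [ 0.5477 -0.1429  0.2404] close ang -86.8 z [-0.003  0.001 -1.   ] F [ 1.4  0.4 -0.1] M [-0.    0.02 -0.02] op 0.0008774307298266186 0.0 q [-0.35  0.04  1.58  0.    1.53  1.17]
```

Call:
{"method": "send_rows", "body": {"plan": [[[1,0,0,-0.05,0],[1,0,0,-0.1,0],[1,-0.015,0,-0.14,0],[1,-0.03,0,-0.18,0],[1,-0.04,0,-0.22,0],[1,-0.055,0,-0.26,0],[1,-0.07,0,-0.3,0],[1,-0.07,0,-0.3,0]]]}}

```text
t: 9.58
tool_pos: [0.5332, -0.1433, 0.1795]
orientation: [-3.14, -0.086, 0.004]
force: [-0.8, -0.5, 2.0]
opening: 0.0003
gripper_force: 0.9
```

```bash
python3 -c "from h import *;st()"
```

```text
t 9.5833 p [ 0.5332 -0.1433  0.1795] close ang -86.9 z [-0.002  0.001 -1.   ] F [-0.8 -0.5  2. ] M [-0.15 -0.2  -0.04] op 0.00034328150447716325 0.8584304549731314 q [-0.36  0.04  1.69 -0.    1.42  1.16]
```

Call:
{"method": "send_rows", "body": {"plan": [[[1,-0.01,0,-0.04,0],[1,-0.02,0,-0.08,0],[1,-0.03,0,-0.12,0],[1,-0.035,0,-0.16,0],[1,-0.04,0,-0.2,0],[1,-0.045,0,-0.23,0],[1,-0.045,0,-0.23,0]]]}}

```text
t: 10.17
tool_pos: [0.5248, -0.1432, 0.1341]
orientation: [-3.14, -0.086, 0.002]
force: [-1.0, 1.0, -1.0]
opening: 0.0009
gripper_force: 0.0
```

```bash
python3 -c "from h import *;st()"
```

```text
t 10.1667 p [ 0.5248 -0.1432  0.1341] close ang -86.9 z [-0.001  0.001 -1.   ] F [-1.  1. -1.] M [0.06 0.05 0.02] op 0.0009210507096458086 0.0 q [-0.36  0.05  1.76  0.    1.33  1.16]
```

Call:
{"method": "send_rows", "body": {"plan": [[[1,-0.005,0,-0.02,0],[1,-0.005,0,-0.035,0],[1,-0.005,0,-0.045,0],[1,-0.005,0,-0.045,0],[1,-0.005,0,-0.045,0]]]}}

```text
t: 10.58
tool_pos: [0.5242, -0.1434, 0.1262]
orientation: [-3.14, -0.086, 0.001]
force: [-0.6, 0.1, 1.5]
opening: 0.0005
gripper_force: 0.6
```

Run:
```python
from h import *
st()
b=viewer.read_camera("side")[0]
cv2.imwrite("pics/p3.png",cv2.resize(b[200:340,250:430],None,fx=4,fy=4,interpolation=cv2.INTER_CUBIC))
```

```text
t 10.5833 p [ 0.5242 -0.1434  0.1262] close ang -86.9 z [-0.001  0.    -1.   ] F [-0.6  0.1  1.5] M [0.1  0.15 0.01] op 0.0005348056863950648 0.5729728261940181 q [-0.36  0.06  1.77  0.    1.32  1.15]
```

View pics/p3.png

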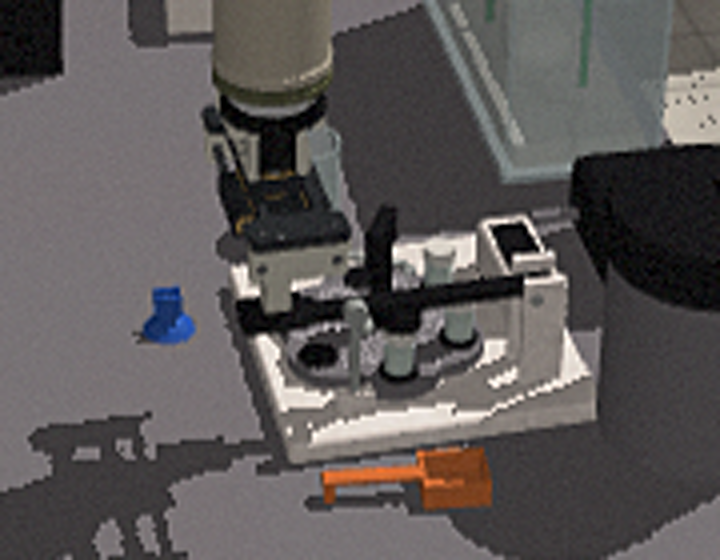

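The arm lies level from (240,315) to (520,285), fingertips on the pad at (275,300), head over the vial at (400,340). I'll press a touch more, then lift.

Call:
{"method": "send_rows", "body": {"plan": [[[1,0,0,-0.01,0],[1,0,0,-0.015,0],[1,0,0,-0.015,0],[1,0,0,0.05,0],[1,0,0,0.2,0],[1,0,0,0.4,0],[1,0,0,0.6,0],[1,0,0,0.8,0],[1,-0.4,-0.7,0.8,0],[1,-0.4,-0.7,0.8,0],[1,-0.4,-0.7,0.8,0],[1,-0.4,-0.7,0.8,0],[1,-0.4,-0.7,0.8,0],[1,-0.4,-0.7,0.8,0],[1,-0.4,-0.7,0.8,0]]]}}

```text
t: 11.88
tool_pos: [0.4447, -0.2833, 0.2866]
orientation: [-3.14, -0.085, -0.001]
force: [-0.4, -0.2, 0.1]
opening: 0.0006
gripper_force: 0.0
```

Run:
```python
from h import *
st()
im,W,_=cloud("top")
b=viewer.read_camera("side")[0]
cv2.imwrite("pics/p4.png",np.hstack([cv2.resize(im[145:295,250:430],(400,333)),cv2.resize(b[200:340,250:430],(400,333))]))
P=W.reshape(-1,3);P=P[~np.isnan(P[:,0])]
k=P[(np.hypot(P[:,0]-.618,P[:,1]+.0745)<.032)&(P[:,2]>.127)&(P[:,2]<.145)]
print(cv2.minAreaRect((k[:,:2]*1000).astype(np.float32)))
a=P[(P[:,0]>.5)&(P[:,0]<.56)&(P[:,1]<-.13)&(P[:,1]>-.155)&(P[:,2]>.05)&(P[:,2]<.25)]
print(np.median(a,0))
```

```text
t 11.8833 p [ 0.4447 -0.2833  0.2866] close ang -86.9 z [ 0.  0. -1.] F [-0.4 -0.2  0.1] M [0.04 0.05 0.04] op 0.0005945580554875046 0.0 q [-0.67 -0.08  1.61  0.    1.61  0.85]
((619.5162963867188, -74.40596771240234), (45.6287841796875, 14.481192588806152), 62.537696838378906)
[ 0.52826345 -0.14255919  0.11060575]
```

View pics/p4.png

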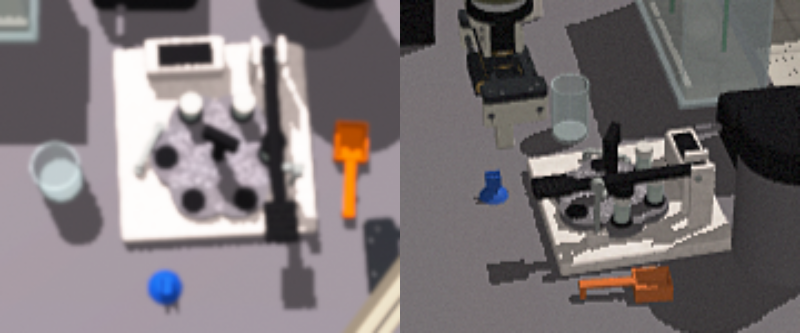

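The arm stays down by itself, with its pad at (282,222) in the left half and about 110 mm up. The knob at (220,138) is one place on, the bystanders haven't moved, and the robot is clear.

```bash
python3 -c "from h import *;print(order.close_job())"
```

```text
the job is handed in; nothing more can be done
None
```

The carousel was turned clockwise one place so the first vial sits under the reading arm, and the arm was then pressed down and stayed down after I let go; nothing around the tester moved, and the job was handed in at about 12 s.

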